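# Seat a mould base plate on the pins of a compaction block

### The job

The aluminium mould base plate has been laid on the compaction block out of register, so its far end is propped up on the block's two locating pins. Nudge it across with the fingertips, without lifting it, until both of its holes drop over the two pins and it lies flat on the block. Leave the tins, the mould parts and the tools where they are, and finish with the hand clear.

Things in the scene. Friction and masses are not known exactly. Their poses are not given: they have to be found in the camera images.
- block: Compaction block, fixed: blue plinth 270 (its x) x 300 (its y) x 60 mm high, topped by a flat dark steel plate. Origin: centre of its underside, on the bench. +x points away from the robot (within 0.3 rad), +y left. White corner marks on top show where the plate sits (140 x 170 mm, centred), leaving 65 mm of bare top on all sides.
- top_centre (a point): Centre of the block's flat top, 60 mm above the bench.
- pin_left (a point): Foot of the left locating pin, on its axis at the level of the block's top: x = +36, y = +60 mm from the top's centre in the block's frame. Steel, 12 mm diameter, 12 mm tall, its upper 6 mm tapering to a 5.6 mm flat nose. Hidden under the plate at the start.
- pin_right (a point): Foot of the right locating pin: the same at x = +36, y = -60 mm.
- plate: Mould base plate, loose, aluminium, about 0.6 kg: 140 (its x) x 170 (its y) x 10 mm, with a round spigot on top (104 mm across, 5 mm high). Origin: centre of its underside. Starts 14 to 26 mm too near the robot and up to 18 mm to either side, turned up to 0.1 rad, near edge on the block and far part on both pin noses (tilt 0.095 rad). Slides under a few newtons.
- plate_centre (a point): Centre of the plate, half-way through its 10 mm thickness; when seated 5 mm above the block's top_centre, the plate's axes along the block's.
- hole_left (a point): Centre, at the underside, of the plate's left hole (15 mm, right through), at x = +36, y = +60 mm in the plate's frame. Goes over pin_left, whose nose then stands 2 mm out of the hole.
- hole_right (a point): The same for the right hole, at x = +36, y = -60 mm in the plate's frame. Goes over pin_right.
- tin_block: Small lidded aluminium moisture tin, 45 mm diameter, 30 mm tall, loose, standing on the far left corner of the block's top. Origin at the centre of its underside. To be left alone.
- tin_a: Lidded aluminium moisture tin, 67 mm diameter, 45 mm tall, loose on the bench to the right. Origin at the centre of its underside. To be left alone.
- tin_b: A second such tin, 67 mm diameter, 45 mm tall. To be left alone.
- mould: Steel compaction mould: open tube 114 mm outside diameter, 115 mm tall, with small lugs, standing loose on the bench left of the block. Origin at the centre of its underside. To be left alone.
- collar: Steel extension collar: open tube 114 mm outside diameter, 50 mm tall, loose on the bench to the left. Origin at the centre of its underside. To be left alone.
- straightedge: Steel straightedge, 250 x 30 x 5 mm, long along its x, lying loose on the bench right of the block. Origin at the centre of its underside. To be left alone.
- brush: Small bench brush, lying loose on the bench near the robot. To be left alone.
- disc: Steel spacer disc, 100 mm diameter, 20 mm thick, with a 24 mm boss on top (38 mm tall in all), loose on the bench beyond the block. To be left alone.
Things that resemble listed ones, but are neither listed nor needed, are in the scene too. Of the things like the plate, leave any that is brown; of the rest the larger one is meant.

How it is judged:
At the end, for the whole second after the job is handed in: Both holes within 3 mm of their pins' axes, the plate's underside at both holes within 2 mm of the block's top, the plate level within 0.02 rad and at rest (horizontal distance between hole_left and pin_left below 0.003 m and horizontal distance between hole_right and pin_right below 0.003 m and z of each of hole_left, hole_right in the frame of block below 0.062 m and angle between plate's own z axis and vertical below 0.02 rad and linear speed of plate below 0.01 m/s); the robot touches nothing.
It fails at once if the plate is lifted: its centre rises more than 25 mm above the block's top (z of plate_centre in the frame of block above 0.085 m).
It fails at once if the plate is tipped up by more than 0.25 rad (angle between plate's own z axis and vertical above 0.25 rad).
It fails at once if a bystander (tin, mould, collar, straightedge, brush or disc) is moved by more than 20 mm (distance of any of tin_block, tin_a, tin_b, mould, collar, straightedge, brush, disc from where it was at the start of the episode above 0.02 m).
It also fails if it takes over 64 s, if anything falls off the work surface, if the arm or the gripper's body presses on something with over 40 N, if the wrist force passes 120 N, or if a joint passes its speed limit or range.

### The arm

A 6-joint arm with a two-finger parallel gripper is mounted at the origin on the work surface. World frame = base frame: x ahead of the robot, y to its left, z up, the work surface at z = 0. Lengths are in m, angles in rad, forces in N, time in s.
With the tool pointing down it reaches from about 0.225 to 0.875 m from the base axis. Payload 3.4 kg.
Tool frame: the origin (TCP) lies between the finger pads; the fingertips stand 14 mm ahead of it and the grasp point (between the pads) lies 5 mm behind it; z points along the fingers, y is the direction in which the jaws open and shut (so a half turn about z gives the same grasp; the last joint's range is limited). The gripper opens to 85 mm and grips with 20 to 120 N. Pads are 22 mm wide; open, the fingers measure 114 mm over their backs; the gripper's body (76 mm by 85 mm) begins 54 mm behind the grasp point. The pads swing forward as they close: fully open they stand 13 mm farther back than shut.
Start: joints at [-1.365, 0.276, 1.505, -0, 1.361, -0.121], TCP at [0.185, -0.545, 0.245] pointing down, gripper open.
Joint ranges: [-2.89, 2.89], [-0.75, 2.08], [0.22, 2.7], [-1.18, 4.32], [0.11, 2.71], [-2.7, 2.7]. Speed limits (rad/s): [2.57, 2.57, 3.14, 3.14, 3.14, 3.14].

### API

Orientations are given as a unit quaternion [w, x, y, z].
In Python, from rig import manip, get_image, job gives the robot as it stands. The module is installed in compiled form; this text tells all that it offers.
- The arm moves only by the tool step_arm, never from a script. Its argument "moves" is one flat list of numbers, 5 for each row, row after row: the shift along the tool's x, y, z as a fraction of full scale, then the turn about the tool's z as a fraction of full scale, then the gripper's target within -1 to 1 (shut at 1, half-way at 0, fully open at -1). In form: [dx, dy, dz, twist, hand, dx, dy, dz, twist, hand, ...]. A call has 1 to 5 rows; each row is the pose to reach, as a shift and turn from the pose commanded when the call began, along the tool's axes at that moment, turning the shorter way round; what a row does not reach only later rows make up. Full scale, the value 1, is 500 mm for a shift and pi rad for a turn. A row lasts 1/10 s, in which the tool goes at most 50 mm and 8.59 degrees, less where a joint would pass 70% of its speed; a pose out of reach is approached as far as the arm can. A call with a number of a shift or a turn outside -1 to 1 is refused whole. A call with a gripper value outside its range is refused whole. The fingers move at their own pace and stop on an object; "force" is the grip in N (left out, the last holds). Time passes only in rows, so rows that repeat a pose let the fingers close. It gives the time, the measured TCP pose, the force and the opening at its end, in the units of the state.
- manip.get_state(): the state, without advancing time (a new reading comes with each control period).
- get_image(name): name is "side" or "top"; returns a dict with "frame" (480x640x3 uint8, blue, green, red), "fx", "fy", "cx", "cy" (pixels), "k1" (the pictures are not rectified: a ray, as slopes to the right and down, at radius r is drawn at 1 + k1 r^2 times it, then the intrinsics apply), "rvec" (rotation vector, rad) and "tvec" (3), from world to camera coordinates, as OpenCV has them. Camera axes: x right, y down, z forward; pixel columns grow to the right and rows downward; lengths in m; the calibration is good to about 2 mm. A picture is of the moment at which its call begins. There is no depth.
- job.sign_off(): hands the job in, once; it reports no verdict.
The state is a dict: "clock": time; "qpos": joint angles; "qd": joint speeds; "effort": joint torques, N m; "position": TCP position; "ee_rot": TCP orientation; "contact_force": force on the tool from outside, world axes, zero at the start; "moment": the same for the moment, N m; "width": finger opening in m.
Only numpy, scipy, OpenCV 4.12 (cv2) and the standard library are available. Lean on these libraries where they do the work, as an engineer would, in place of code of your own. Each camera call takes 0.05 s, during which the arm holds its last target. There are 200 camera calls.

## Working session

There is one attempt and no reset: what is moved stays moved. The work goes in short steps, Python scripts to look and compute and a tool call to move; the robot and the scene stay as the last step left them, time stands still between calls to the robot, and variables do not carry over. Pictures are saved under pics/ and viewed, about 8 in all and at most 12, crops included, and the job is handed in when it is done.

Besides the shell and the picture viewer there is one more tool, called after "Call:" as name(argument=value, ...) on one line, values as JSON. step_arm: Moves the arm, as the interface text tells. Its arguments: {"type":"object","properties":{"moves":{"type":"array","items":{"type":"number","minimum":-1,"maximum":1}},"force":{"type":"number"}},"required":["moves"]}

```bash
mkdir -p pics
cat > h.py <<'E'
import numpy as np, cv2
from rig import manip, get_image, job
def snap(n,f=None):
    im=get_image(n)
    if f: cv2.imwrite('pics/'+f,im['frame'])
    return im
def cam(im):
    R=cv2.Rodrigues(np.array(im['rvec'],float))[0]; t=np.array(im['tvec'],float).ravel(); return R,t
def ray(im,u,v):
    x=(u-im['cx'])/im['fx'];y=(v-im['cy'])/im['fy'];xd=np.array([x,y]);p=xd.copy()
    for _ in range(20): p=xd/(1+im['k1']*(p@p))
    R,t=cam(im); return -R.T@t, R.T@np.array([p[0],p[1],1])
def onz(im,u,v,z):
    c,d=ray(im,u,v); return c+d*(z-c[2])/d[2]
def proj(im,P):
    R,t=cam(im); q=np.atleast_2d(P)@R.T+t; s=q[:,:2]/q[:,2:]; r2=(s**2).sum(1,keepdims=True); s=s*(1+im['k1']*r2)
    return s*[im['fx'],im['fy']]+[im['cx'],im['cy']]
E
python3 - <<'E'
from h import *
import pickle
for n in('top','side'):
    im=snap(n,n+'0.png'); pickle.dump(im,open(n+'0.pkl','wb')); R,t=cam(im); print(n,-R.T@t,R[2],im['fx'])
print(manip.get_state())
E
```

```text
top [0.23456548 0.01625358 1.36516446] [ 0.19741765  0.01815904 -0.98015127] 526.4224454404053
side [0.36848361 0.86900102 0.75906155] [ 0.12228082 -0.76289635 -0.6348516 ] 541.1253413015498
{'clock': 0.1, 'qpos': array([-1.36504676e+00,  2.76517552e-01,  1.50602456e+00,  1.27653181e-05,
        1.36068681e+00, -1.20996791e-01]), 'qd': array([-0.00108931, -0.0022271 , -0.00283157, -0.00065051, -0.00033418,
        0.00074193]), 'effort': array([ 1.18478922e-03, -4.17698300e+01, -2.46405530e+01, -2.12521832e-04,
        5.77334882e-03,  4.35805248e-06]), 'position': array([ 0.18446151, -0.54413102,  0.2445271 ]), 'ee_rot': array([-8.17666933e-04,  9.86684146e-01,  1.62646016e-01, -2.84237185e-05]), 'contact_force': array([ 0.04837896, -0.24011107, -0.18273412]), 'moment': array([ 0.03069877, -0.01320846,  0.02173644]), 'width': 0.08531439741387198}
```

View pics/top0.png

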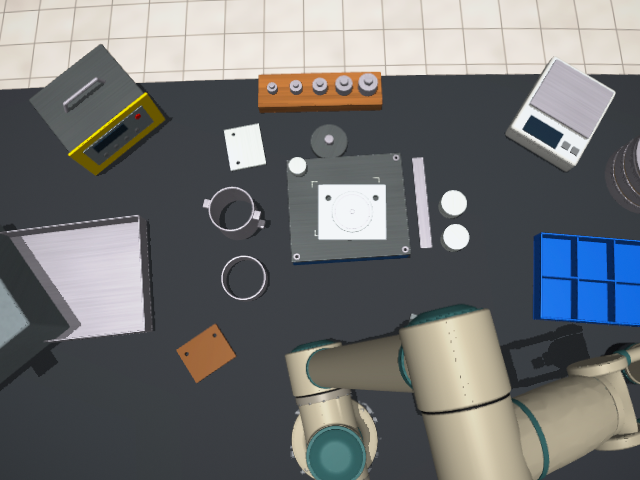

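View pics/side0.png

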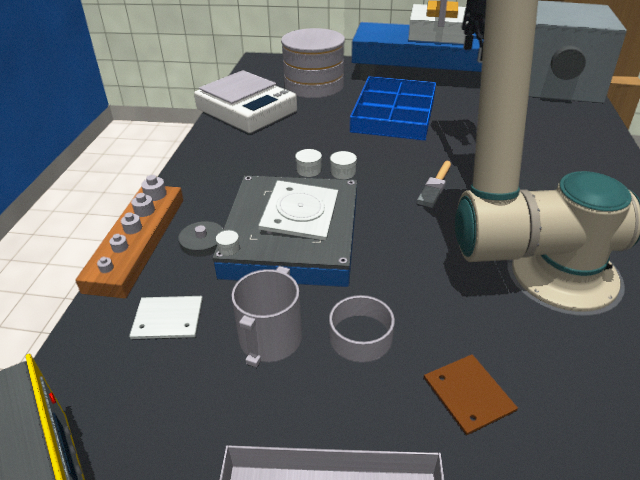

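The top view shows the block at about (349,208), with the white plate on it at about (352,212), offset to the right and towards the robot. The small tin is at (297,166). The white plate at (244,147) and the brown one are decoys. I'll enlarge both views.

Run:
```python
import cv2
a=cv2.imread('pics/top0.png')[145:270,280:420]; cv2.imwrite('pics/top0c.png',cv2.resize(a,None,fx=4.8,fy=4.8,interpolation=cv2.INTER_CUBIC))
a=cv2.imread('pics/side0.png')[170:285,210:365]; cv2.imwrite('pics/side0c.png',cv2.resize(a,None,fx=5,fy=5,interpolation=cv2.INTER_CUBIC))
```

```text
(no output)
```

View pics/top0c.png

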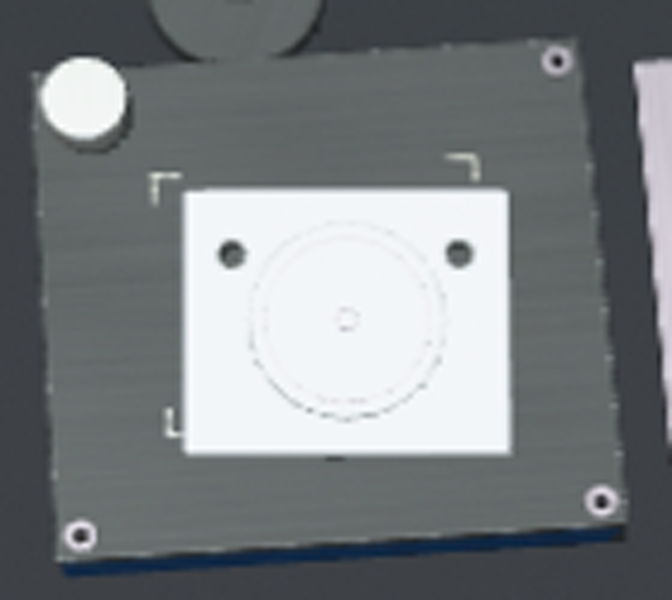

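View pics/side0c.png

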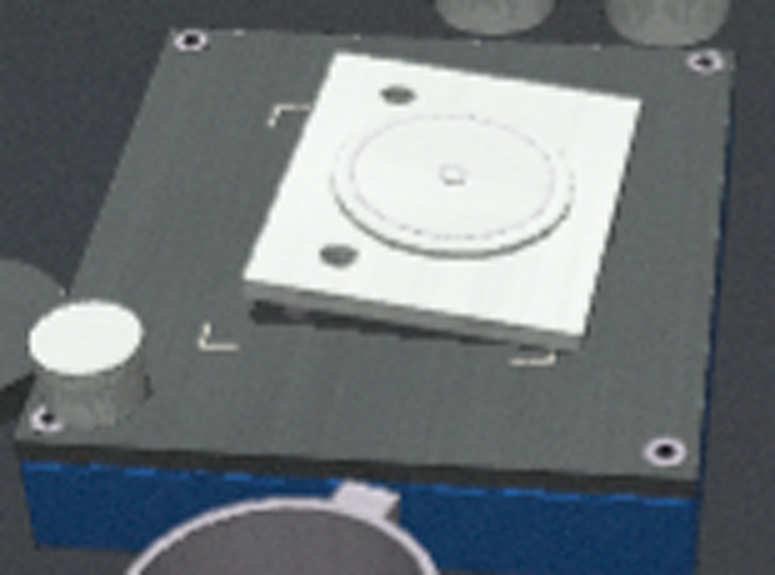

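```bash
cat > fit.py <<'E'
from h import *
import pickle
from scipy.optimize import least_squares
from scipy.spatial.transform import Rotation as Ro
T=lambda p,s,o:(np.array(p,float)+.5)/s-.5+np.array(o)
def blockpts(x,y,w,pts):
    P=np.array([[*p,.06] for p in pts]); c,s=np.cos(w),np.sin(w)
    return P@np.array([[c,-s,0],[s,c,0],[0,0,1]]).T+[x,y,0]
def platepts(x,y,w,tilt,pts,z0=.06):  # x,y: centre-of-underside xy ; near edge on the block
    P=np.array(pts,float); R=(Ro.from_euler('z',w)*Ro.from_euler('y',-tilt)).as_matrix()
    return P@R.T+[x,y,z0+.07*np.sin(tilt)]
def fit(f,obs,x0):
    r=least_squares(lambda q:np.concatenate([(proj(im,f(*q,pts))-px).ravel() for im,pts,px in obs]),x0,loss='soft_l1')
    return r.x,np.abs(r.fun).reshape(-1)
BM=[[.07,.085],[.07,-.085],[-.07,.085]];BC=[[.135,-.15],[-.135,-.15],[-.135,.15],[.135,.15]]
PC=[[.07,.085,.01],[.07,-.085,.01],[-.07,-.085,.01],[-.07,.085,.01],[.036,.06,.01],[.036,-.06,.01]]
E
python3 - <<'E'
from fit import *
top=pickle.load(open('top0.pkl','rb'));side=pickle.load(open('side0.pkl','rb'))
tb=(top,BM+BC[:3],T([(150,174),(477,155),(168,437),(577,40),(626,527),(57,560)],4.8,(280,145)))
sb=(side,[[.07,.085],[.07,-.085],[-.07,.085]]+BC,T([(200,347),(272,107),(553,362),(165,30),(735,52),(697,482),(18,440)],5,(210,170)))
tp=(top,PC,T([(184,190),(508,188),(511,454),(184,454),(231,254),(459,254)],4.8,(280,145)))
sp=(side,PC,T([(245,280),(335,53),(640,100),(582,335),(338,255),(398,95)],5,(210,170)))
for nm,b,p in(('top',[tb],[tp]),('side',[sb],[sp]),('both',[tb,sb],[tp,sp])):
    q,r=fit(blockpts,b,[.5,0,0]); print(nm,'block',q.round(4),r.max().round(1))
    k,r=fit(lambda x,y,w,pts:platepts(x,y,w,.095,pts),p,[.48,0,0]); print('   plate',k.round(4),r.max().round(1))
    c,s=np.cos(q[2]),np.sin(q[2]);d=k[:2]-q[:2]; print('   rel(block frame)',(c*d[0]+s*d[1])*1e3,(-s*d[0]+c*d[1])*1e3,k[2]-q[2])
E
```

```text
top block [ 0.5813 -0.0439  0.0423] 1.5
   plate [ 0.5628 -0.0556 -0.0189] 0.4
   rel(block frame) -18.99596823553603 -10.939421673046176 -0.0612079430547595
side block [ 0.581  -0.0425  0.0548] 1.3
   plate [ 0.5624 -0.0545 -0.0107] 0.2
   rel(block frame) -19.205217318445666 -10.879760364320743 -0.06551912989674351
both block [ 0.581  -0.0432  0.0497] 2.0
   plate [ 0.5626 -0.0553 -0.0147] 0.6
   rel(block frame) -18.979385046949975 -11.17755513551867 -0.064335713372974
```

```bash
cat >> fit.py <<'E'
B=np.array([.581,-.0432,.0497])
def go(xb,yb,z,yawrel):  # TCP target in block frame; tool-x yaw relative to block
    s=manip.get_state(); R=Ro.from_quat(np.roll(s['ee_rot'],-1)).as_matrix()
    c,n=np.cos(B[2]),np.sin(B[2]); t=np.array([B[0]+c*xb-n*yb,B[1]+n*xb+c*yb,z])
    d=R.T@(t-s['position'])/.5; a=np.arctan2(R[1,0],R[0,0]); w=(B[2]+yawrel-a+np.pi)%(2*np.pi)-np.pi
    print('row',d.round(4),'twist',round(-w/np.pi,4),'| pos',s['position'].round(4),'F',s['contact_force'].round(1),'w',round(s['width'],4),'t',s['clock'])
E
python3 -c "
from fit import *
go(-.02,-.13,.15,np.pi/2)"
```

```text
row [ 0.963  -0.4549  0.19  ] twist -0.4118 | pos [ 0.1845 -0.5441  0.2445] F [ 0.  -0.2 -0.2] w 0.0853 t 0.1
```

Call:
step_arm(moves=[0.963,-0.455,0,-0.412,-1,0.963,-0.455,0,-0.412,-1,0.963,-0.455,0,-0.412,-1,0.963,-0.455,0,-0.412,-1,0.963,-0.455,0,-0.412,-1])

```text
clock: 0.6
position: [0.3653, -0.3692, 0.245]
ee_rot: [-0.0, 0.857, 0.515, -0.0]
contact_force: [0.4, -0.2, -0.5]
width: 0.0854
```

```bash
python3 -c "
from fit import *
go(-.02,-.13,.15,np.pi/2)"
```

```text
row [0.5344 0.174  0.1901] twist -0.1713 | pos [ 0.3653 -0.3692  0.245 ] F [ 0.4 -0.2 -0.5] w 0.0854 t 0.6
```

Call:
step_arm(moves=[0.534,0.174,0,-0.171,-1,0.534,0.174,0,-0.171,-1,0.534,0.174,0,-0.171,-1,0.534,0.174,0,-0.171,-1,0.534,0.174,0,-0.171,-1])

```text
clock: 1.1
position: [0.5463, -0.1965, 0.245]
ee_rot: [-0.0, 0.691, 0.723, -0.0]
contact_force: [0.5, -1.1, -0.2]
width: 0.0858
```

```bash
python3 -c "
from fit import *
go(-.02,-.13,.12,np.pi/2)"
```

```text
row [0.0431 0.0445 0.2499] twist -0.0015 | pos [ 0.5463 -0.1965  0.245 ] F [ 0.5 -1.1 -0.2] w 0.0858 t 1.1
```

Call:
step_arm(moves=[0.043,0.044,0.1,-0.001,-1,0.043,0.044,0.2,-0.001,-1,0.043,0.044,0.25,-0.001,-1,0.043,0.044,0.25,-0.001,-1,0.043,0.044,0.25,-0.001,-1])

```text
clock: 1.6
position: [0.5664, -0.176, 0.1203]
ee_rot: [-0.0, 0.691, 0.723, -0.0]
contact_force: [0.4, 0.0, 0.5]
width: 0.0854
```

Run:
```python
from fit import *
go(-.02,-.13,.09,np.pi/2)
for n,(a,b,c,d),s in(('top',(130,290,270,440),3.5),('side',(100,260,190,400),3.5)):
    f=snap(n)['frame'][a:b,c:d]; cv2.imwrite(f'pics/{n}1.png',cv2.resize(f,None,fx=s,fy=s,interpolation=cv2.INTER_CUBIC))
```

```text
row [0.0039 0.0024 0.0606] twist -0.0011 | pos [ 0.5664 -0.176   0.1203] F [0.4 0.  0.5] w 0.0854 t 1.6
```

View pics/side1.png

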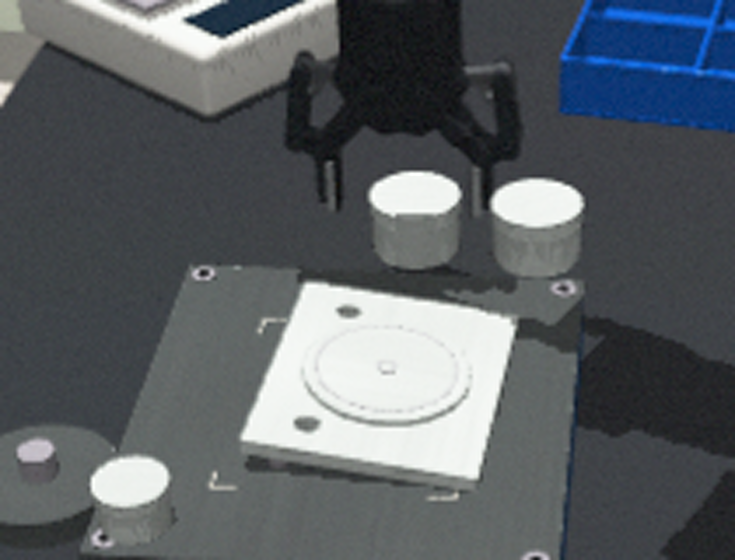

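The view shows the open hand over the strip to the right of the plate. The fingertips are at pixels (286,159) and (328,161). I'll work out the tip height from them.

Run:
```python
from fit import *
im=pickle.load(open('side0.pkl','rb'));p=manip.get_state()['position'];n=np.array([-np.sin(B[2]),np.cos(B[2]),0])
for u,v in((285.7,159.4),(327.7,161.4)):
    c,d=ray(im,u,v); print(c+d*((p-c)@n)/(d@n), p)
```

```text
[ 0.61445954 -0.17458987  0.11833503] [ 0.56778601 -0.17691146  0.12252594]
[ 0.51835161 -0.17937037  0.11730566] [ 0.56778601 -0.17691146  0.12252594]
```

Call:
step_arm(moves=[0.002,0.001,0.09,0,-1,0.002,0.001,0.096,0,-1,0.002,0.001,0.1,0,-1,0.002,0.001,0.1,0,-1,0.002,0.001,0.1,0,-1])

```text
clock: 2.2
position: [0.568, -0.1756, 0.0722]
ee_rot: [0.002, 0.691, 0.723, 0.001]
contact_force: [0.2, 1.2, 0.8]
width: 0.0851
```

Call:
step_arm(moves=[0,0,0.002,0,-1,0,0,0.004,0,-1,0,0,0.004,0,-1])

```text
clock: 2.5
position: [0.5668, -0.1749, 0.0685]
ee_rot: [0.0, 0.69, 0.723, 0.0]
contact_force: [0.2, 0.7, 0.1]
width: 0.0854
```

Call:
step_arm(moves=[0,0,0.002,0,-1,0,0,0.004,0,-1,0,0,0.004,0,-1])

```text
clock: 2.8
position: [0.5666, -0.1748, 0.066]
ee_rot: [-0.0, 0.691, 0.723, -0.0]
contact_force: [0.2, -0.1, 0.2]
width: 0.0853
```

Call:
step_arm(moves=[0,0,0.002,0,-1,0,0,0.004,0,-1,0,0,0.004,0,-1])

```text
clock: 3.1
position: [0.5667, -0.1749, 0.0641]
ee_rot: [-0.0, 0.691, 0.723, -0.0]
contact_force: [0.4, 0.9, 0.7]
width: 0.0856
```

Call:
step_arm(moves=[0,0,0.002,0,-1,0,0,0.002,0,-1,0,0,0.002,0,-1])

```text
clock: 3.4
position: [0.5668, -0.1749, 0.0633]
ee_rot: [0.0, 0.691, 0.723, -0.0]
contact_force: [-0.1, 0.0, 0.0]
width: 0.0851
```

```bash
python3 -c "
from fit import *
go(-.02,-.108,.063,np.pi/2)"
```

```text
row [0.0457 0.0013 0.0005] twist -0.0011 | pos [ 0.5668 -0.1749  0.0633] F [-0.1  0.   0. ] w 0.0851 t 3.4
```

Call:
step_arm(moves=[0.01,0,0,-0.001,-1,0.018,0,0,-0.001,-1,0.026,0,0,-0.001,-1,0.034,0,0,-0.001,-1,0.034,0,0,-0.001,-1])

```text
clock: 3.9
position: [0.5659, -0.1571, 0.0633]
ee_rot: [-0.0, 0.689, 0.725, -0.0]
contact_force: [-0.8, -0.8, -0.4]
width: 0.0857
```

Call:
step_arm(moves=[0.004,0,0,0,-1,0.008,0,0,0,-1,0.012,0,0,0,-1,0.012,0,0,0,-1])

```text
clock: 4.3
position: [0.5663, -0.1523, 0.0635]
ee_rot: [0.001, 0.689, 0.724, 0.0]
contact_force: [1.0, -2.3, -0.3]
width: 0.0853
```

Call:
step_arm(moves=[0.003,0,0,0,-1,0.006,0,0,0,-1,0.009,0,0,0,-1,0.012,0,0,0,-1])

```text
clock: 4.7
position: [0.5657, -0.146, 0.0634]
ee_rot: [0.0, 0.689, 0.724, 0.0]
contact_force: [1.5, -3.7, -0.6]
width: 0.0855
```

Run:
```python
from fit import *
go(-.02,-.096,.063,np.pi/2)
im=snap('side');pickle.dump(im,open('side2.pkl','wb'))
f=im['frame'][150:270,210:365]; cv2.imwrite(f'pics/side2.png',cv2.resize(f,None,fx=5,fy=5,interpolation=cv2.INTER_CUBIC))
```

```text
row [0.0118 0.0008 0.0008] twist -0.0001 | pos [ 0.5657 -0.146   0.0634] F [ 1.5 -3.7 -0.6] w 0.0855 t 4.7
```

View pics/side2.png

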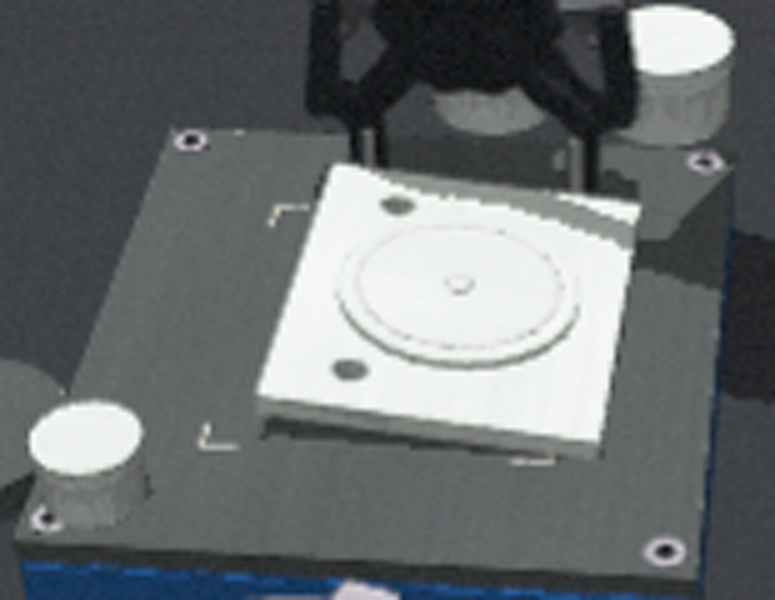

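The plate has moved and turned under the fingers. Its holes are now at crop pixels (398,205) and (349,370), and its corners at (260,402), (333,163), (640,205) and (600,444). I'll refit the pose.

```bash
cat >> fit.py <<'E'
def rel(im,px,tilt=.095,pts=PC,B=B):
    k,r=fit(lambda x,y,w,p:platepts(x,y,w,tilt,p),[(im,pts,px)],[.56,-.05,0]); c,s=np.cos(B[2]),np.sin(B[2]);d=k[:2]-B[:2]
    print('rel mm',((c*d[0]+s*d[1])*1e3).round(1),((-s*d[0]+c*d[1])*1e3).round(1),'yaw',(k[2]-B[2]).round(4),'res',r.max().round(2))
E
python3 - <<'E'
from fit import *
im=pickle.load(open('side2.pkl','rb'))
rel(im,T([(260,402),(333,163),(640,205),(600,444),(349,370),(398,205)],5,(210,150)),B=(.581,-.0425,.0548))
E
```

```text
rel mm -23.2 -3.2 yaw -0.0222 res 0.98
```

Call:
step_arm(moves=[0.003,0,0,-0.001,-1,0.006,0,0,-0.001,-1,0.009,0,0,-0.001,-1,0.01,0,0,-0.001,-1,0.01,0,0,-0.001,-1])

```text
clock: 5.25
position: [0.565, -0.1407, 0.0632]
ee_rot: [-0.0, 0.688, 0.726, -0.0]
contact_force: [1.7, -2.7, -1.0]
width: 0.0854
```

Run:
```python
from fit import *
go(-.02,-.096,.063,np.pi/2)
im=snap('side');pickle.dump(im,open('side3.pkl','wb'))
f=im['frame'][150:270,210:365]; cv2.imwrite(f'pics/side3.png',cv2.resize(f,None,fx=5,fy=5,interpolation=cv2.INTER_CUBIC))
```

```text
row [0.0012 0.0016 0.0005] twist 0.001 | pos [ 0.565  -0.1407  0.0632] F [ 1.7 -2.7 -1. ] w 0.0854 t 5.25
```

View pics/side3.png

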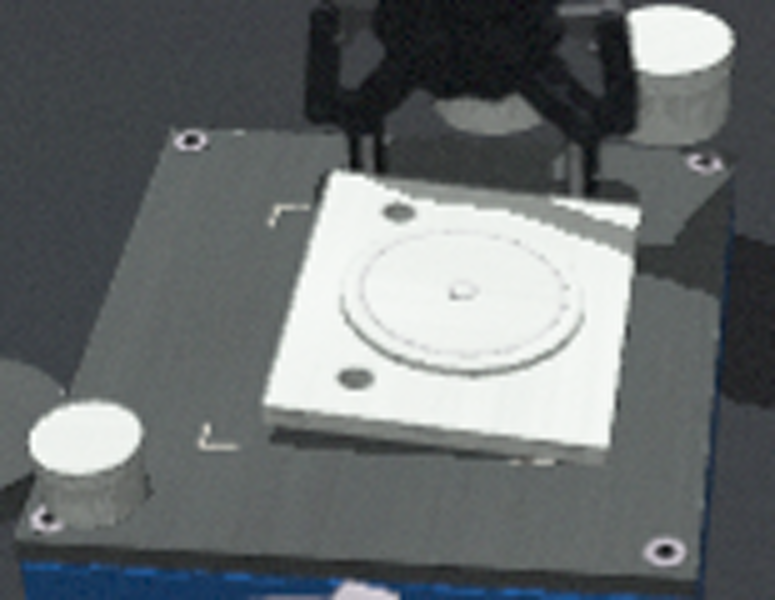

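Holes are at crop pixels (355,378) and (399,212), and corners at (265,408), (330,170), (640,210) and (609,448).

Run:
```python
from fit import *
im=pickle.load(open('side3.pkl','rb')); p=T([(265,408),(330,170),(640,210),(609,448),(355,378),(399,212)],5,(210,150))
rel(im,p,B=(.581,-.0425,.0548)); rel(im,p[4:],pts=PC[4:],B=(.581,-.0425,.0548))
go(-.02,-.13,.15,np.pi/2)
```

```text
rel mm -25.1 1.0 yaw -0.0025 res 0.39
rel mm -24.9 1.2 yaw -0.0124 res 0.03
row [-0.0668  0.0013 -0.1735] twist 0.001 | pos [ 0.565  -0.1407  0.0632] F [ 2.2 -2.9 -0.6] w 0.0853 t 5.3
```

Call:
step_arm(moves=[-0.03,0,0,0,-1,-0.06,0,0,0,-1,-0.06,0,-0.1,0,-1,-0.06,0,-0.17,0,-1,-0.06,0,-0.17,0,-1])

```text
clock: 5.8
position: [0.5697, -0.1734, 0.1535]
ee_rot: [0.005, 0.689, 0.725, 0.002]
contact_force: [0.6, -0.6, -0.1]
width: 0.0856
```

```bash
python3 -c "
from fit import *
go(-.122,0,.15,0)"
```

```text
row [ 0.2594 -0.208   0.0041] twist 0.5006 | pos [ 0.5697 -0.1734  0.1535] F [ 0.6 -0.6 -0.1] w 0.0856 t 5.8
```

Call:
step_arm(moves=[0.259,-0.208,0,0.5,-1,0.259,-0.208,0,0.5,-1,0.259,-0.208,0,0.5,-1,0.259,-0.208,0,0.5,-1,0.259,-0.208,0,0.5,-1])

```text
clock: 6.3
position: [0.4524, -0.0453, 0.1475]
ee_rot: [-0.002, 0.907, 0.421, -0.002]
contact_force: [-0.0, -0.2, 0.3]
width: 0.0853
```

```bash
python3 -c "
from fit import *
go(-.122,0,.15,0)"
```

```text
row [ 0.0027  0.0155 -0.0051] twist 0.2608 | pos [ 0.4524 -0.0453  0.1475] F [-0.  -0.2  0.3] w 0.0853 t 6.3
```

Call:
step_arm(moves=[0.003,0.01,0,0.261,-1,0.003,0.01,0,0.261,-1,0.003,0.01,0,0.261,-1,0.003,0.01,0,0.261,-1,0.003,0.01,0,0.261,-1])

```text
clock: 6.8
position: [0.4601, -0.0496, 0.1475]
ee_rot: [-0.0, 0.998, 0.058, -0.001]
contact_force: [-0.0, 0.5, 0.1]
width: 0.0855
```

Call:
step_arm(moves=[0,0,0,0.023,-1,0,0,0,0.023,-1,0,0,0,0.023,-1])

```text
clock: 7.1
position: [0.4604, -0.0494, 0.1478]
ee_rot: [-0.0, 1.0, 0.026, -0.001]
contact_force: [-0.2, 0.2, -0.1]
width: 0.0856
```

```bash
python3 -c "
from fit import *
go(-.122,0,.064,0)"
```

```text
row [-0.0023 -0.0004  0.1676] twist 0.0008 | pos [ 0.4604 -0.0494  0.1478] F [-0.2  0.2 -0.1] w 0.0856 t 7.1
```

Call:
step_arm(moves=[-0.002,0,0.08,0,-1,-0.002,0,0.14,0,-1,-0.002,0,0.16,0,-1,-0.002,0,0.167,0,-1,-0.002,0,0.167,0,-1])

```text
clock: 7.6
position: [0.4604, -0.0493, 0.0651]
ee_rot: [0.0, 1.0, 0.026, 0.0]
contact_force: [-0.0, 0.8, -0.0]
width: 0.0855
```

```bash
python3 -c "
from fit import *
go(-.106,0,.064,0)"
```

```text
row [ 0.0296 -0.0002  0.0022] twist 0.0006 | pos [ 0.4604 -0.0493  0.0651] F [-0.   0.8 -0. ] w 0.0855 t 7.6
```

Call:
step_arm(moves=[0.012,0,0.002,0,-1,0.02,0,0.002,0,-1,0.028,0,0.002,0,-1,0.034,0,0.002,0,-1,0.04,0,0.002,0,-1])

```text
clock: 8.1
position: [0.476, -0.0481, 0.0638]
ee_rot: [-0.0, 1.0, 0.026, -0.004]
contact_force: [-10.3, -1.4, 8.5]
width: 0.0856
```

Call:
step_arm(moves=[0.005,0,0,0,-1,0.01,0,0,0,-1,0.015,0,0,0,-1,0.02,0,0,0,-1,0.02,0,0,0,-1])

```text
clock: 8.6
position: [0.4859, -0.047, 0.0637]
ee_rot: [-0.001, 1.0, 0.026, -0.004]
contact_force: [-8.9, 0.6, 6.6]
width: 0.0853
```

Run:
```python
from fit import *
go(-.0815,0,.064,0)
im=snap('side');pickle.dump(im,open('side4.pkl','wb'))
f=im['frame'][150:270,210:365]; cv2.imwrite(f'pics/side4.png',cv2.resize(f,None,fx=5,fy=5,interpolation=cv2.INTER_CUBIC))
```

```text
row [ 0.0274  0.0019 -0.0007] twist 0.0008 | pos [ 0.4859 -0.047   0.0637] F [-8.9  0.6  6.6] w 0.0853 t 8.6
```

View pics/side4.png

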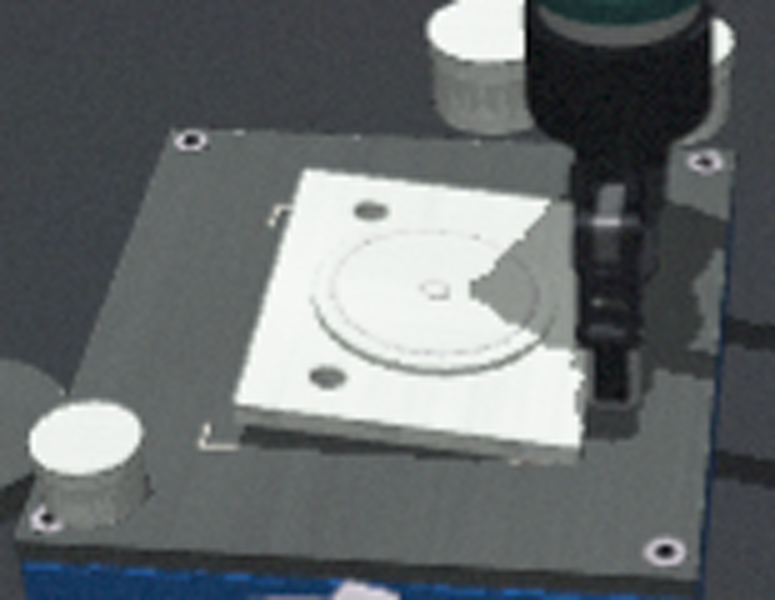

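The plate is moving forward with the fingers on its near edge. Holes are at crop pixels (327,377) and (371,210), and corners at (235,405), (305,170) and (580,446).

Run:
```python
from fit import *
im=pickle.load(open('side4.pkl','rb')); p=T([(235,405),(305,170),(580,446),(327,377),(371,210)],5,(210,150)); i=[0,1,3,4,5]
rel(im,p,pts=[PC[j] for j in i],B=(.581,-.0425,.0548)); rel(im,p[3:],pts=PC[4:],B=(.581,-.0425,.0548))
```

```text
rel mm -13.0 0.6 yaw -0.0009 res 0.21
rel mm -12.8 0.7 yaw -0.0043 res 0.15
```

Call:
step_arm(moves=[0.004,0,-0.001,0,-1,0.008,0,-0.001,0,-1,0.012,0,-0.001,0,-1,0.016,0,-0.001,0,-1,0.016,0,-0.001,0,-1])

```text
clock: 9.15
position: [0.4987, -0.0473, 0.0644]
ee_rot: [0.0, 1.0, 0.026, 0.001]
contact_force: [-1.6, 0.2, -0.6]
width: 0.0857
```

Call:
step_arm(moves=[0.002,0,0,0,-1,0.004,0,0,0,-1,0.004,0,0,0,-1])

```text
clock: 9.45
position: [0.4988, -0.0472, 0.0644]
ee_rot: [0.0, 1.0, 0.026, -0.001]
contact_force: [-4.5, -1.0, 3.2]
width: 0.0851
```

Call:
step_arm(moves=[0.002,0,0,0,-1,0.004,0,0,0,-1,0.004,0,0,0,-1])

```text
clock: 9.75
position: [0.4996, -0.0471, 0.0643]
ee_rot: [0.0, 1.0, 0.026, -0.002]
contact_force: [-6.5, -1.8, 4.4]
width: 0.0853
```

Run:
```python
from fit import *
go(-.0815,0,.064,0)
im=snap('side');pickle.dump(im,open('side5.pkl','wb'))
f=im['frame'][150:270,210:365]; cv2.imwrite(f'pics/side5.png',cv2.resize(f,None,fx=5,fy=5,interpolation=cv2.INTER_CUBIC))
```

```text
row [0.0001 0.0003 0.0007] twist 0.0006 | pos [ 0.4996 -0.0471  0.0643] F [-6.5 -1.8  4.4] w 0.0853 t 9.75
```

View pics/side5.png

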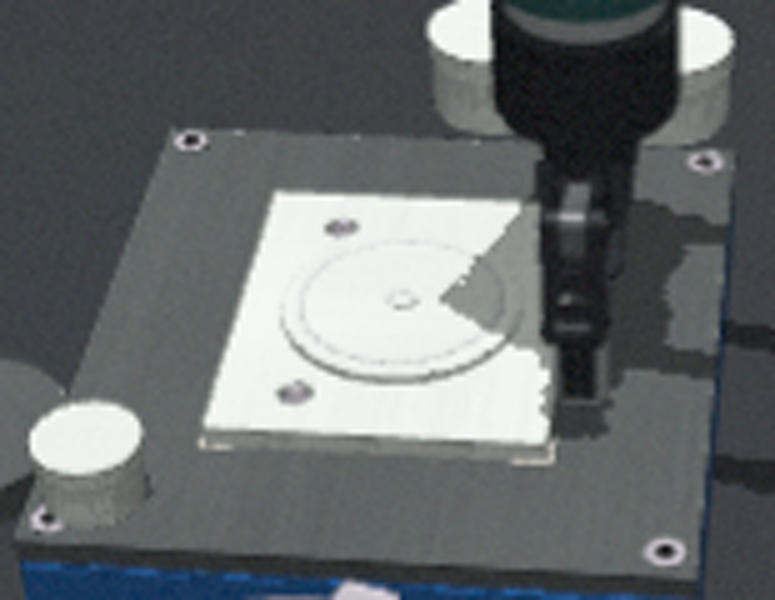

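The plate has dropped. Pin noses show in both holes at (341,227) and (295,392), and the edges lie inside the corner marks. I'll back off, raise the hand and check.

Call:
step_arm(moves=[-0.02,0,0,0,-1,-0.04,0,0,0,-1,-0.05,0,-0.08,0,-1,-0.05,0,-0.18,0,-1,-0.05,0,-0.26,0,-1])

```text
clock: 10.3
position: [0.4772, -0.0484, 0.1967]
ee_rot: [0.0, 1.0, 0.025, 0.002]
contact_force: [0.7, 0.0, 1.1]
width: 0.0857
```

Call:
step_arm(moves=[-0.1,0,-0.05,0,-1,-0.2,0,-0.05,0,-1,-0.25,0,-0.05,0,-1,-0.25,0,-0.05,0,-1,-0.25,0,-0.05,0,-1])

```text
clock: 10.8
position: [0.3522, -0.0548, 0.2198]
ee_rot: [0.0, 1.0, 0.025, 0.002]
contact_force: [-0.1, -0.3, 0.3]
width: 0.0856
```

Run:
```python
from fit import *
im=snap('side');pickle.dump(im,open('side6.pkl','wb'))
f=im['frame'][150:270,210:365]; a=cv2.resize(f,None,fx=5,fy=5,interpolation=cv2.INTER_CUBIC); cv2.imwrite('pics/side6.png',a)
d=cv2.absdiff(pickle.load(open('side0.pkl','rb'))['frame'],im['frame']).max(2); 
for n,(u,v) in dict(tinblk=(228,243),tina=(309,162),tinb=(343,165),mould=(266,315),collar=(362,327),disc=(202,238),brush=(432,190)).items(): print(n,(d[v-14:v+14,u-14:u+14]>60).mean().round(3))
```

```text
tinblk 0.0
tina 0.0
tinb 0.0
mould 0.0
collar 0.0
disc 0.0
brush 0.319
```

View pics/side6.png

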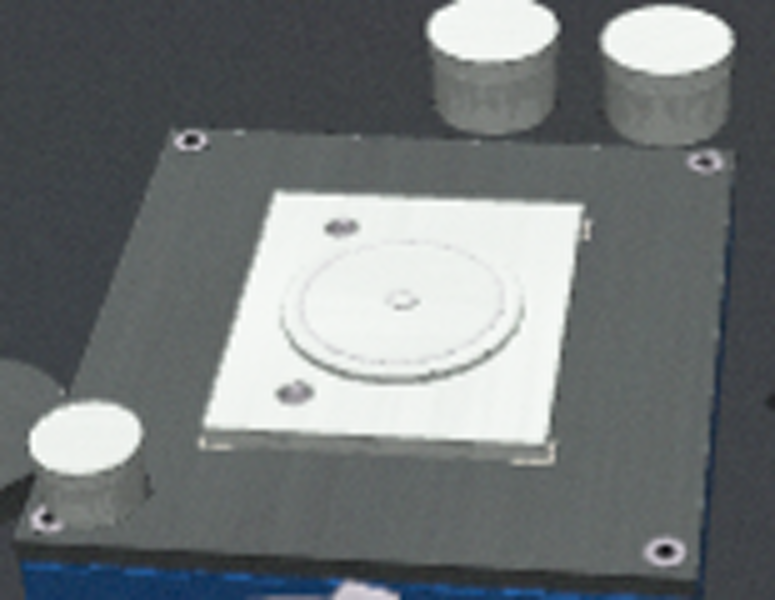

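The plate lies within the marks, with a pin in each hole. The brush difference is probably the arm standing in the view. I'll do a numeric check with the tilt left free.

Run:
```python
from fit import *
im=pickle.load(open('side6.pkl','rb')); p=T([(204,431),(275,191),(584,206),(548,443),(295,392),(341,227)],5,(210,150))
for t in(0,.02,.04,.095): print(t,end=' '); rel(im,p,tilt=t,B=(.581,-.0425,.0548))
print(fit(lambda x,y,w,t,pp:platepts(x,y,w,t,pp),[(im,PC,p)],[.58,-.04,.05,.02])[0])
s=manip.get_state(); print(s['position'],s['contact_force'],s['qd'].round(3))
f=im['frame'][130:260,340:500]; a=cv2.resize(f,None,fx=3,fy=3); b=cv2.resize(pickle.load(open('side0.pkl','rb'))['frame'][130:260,340:500],None,fx=3,fy=3)
cv2.imwrite('pics/brush.png',cv2.resize(np.hstack([a,b]),None,fx=.8,fy=.8))
```

```text
0 rel mm -0.2 0.0 yaw 0.0015 res 0.69
0.02 rel mm -0.4 2.0 yaw 0.0056 res 1.04
0.04 rel mm -0.6 4.3 yaw 0.0087 res 1.35
0.095 rel mm -1.5 11.7 yaw 0.0125 res 3.65
[ 0.58078386 -0.04222627  0.05681912  0.00253067]
[ 0.35297962 -0.05493451  0.21975428] [ 0.03312735  0.00978814 -0.24679401] [ 0.006  0.026 -0.018 -0.003  0.008 -0.001]
```

View pics/brush.png

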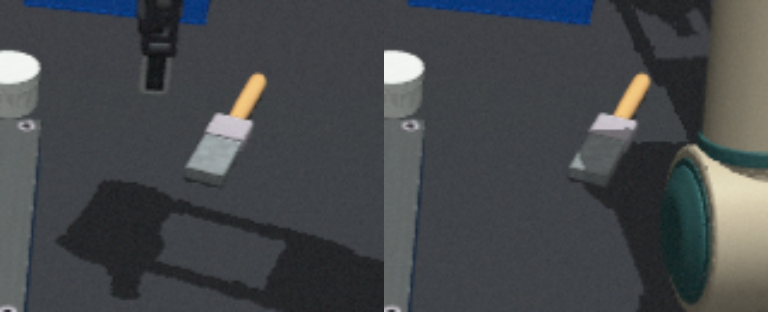

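The brush has not moved: the difference was only the arm's shadow. The plate fits flat, with tilt about 0.003 rad and offset under 1 mm.

```bash
python3 -c "
from rig import job; print(job.sign_off())"
```

```text
the job is handed in; nothing more can be done
None
```

The plate is seated on both pins and lies flat on the block, and I handed the job in at about 11 s of the 64 s allowed. No verdict was reported.

**What I did:** With the fingers open, I pushed the plate's right edge to square it and centre it sideways. I then pushed its near edge forward until both holes dropped over the pins, backed off and raised the hand. The plate was only slid. The highest force readings I saw at the ends of moves were about 10 N.

**Last checks:**
- **Fit:** A fit to the final side picture puts the plate about 0.2 mm from register, with a yaw error of about 0.002 rad and a tilt of about 0.003 rad. Pin noses show in both holes. The calibration is only good to about 2 mm, so this relies partly on the visible pins.
- **Hand:** It was clear, with wrist force near zero.
- **Bystanders:** The tins, mould, collar and disc matched the first picture. The brush area differed at first, but a closer look showed only the arm's shadow and the brush in the same place. I did not check the straightedge separately; the hand stayed well above it.

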